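Seat the loaf and snap the hold-down lever over it

ROBOT

A 6-joint arm with a two-finger parallel gripper is mounted at the origin on the work surface. World frame = base frame: x ahead of the robot, y to its left, z up, the work surface at z = 0. Lengths are in m, angles in rad, forces in N, time in s.
With the tool pointing down it reaches from about 0.325 to 1 m from the base axis. Payload 5.1 kg.
Tool frame: the origin (TCP) lies midway between the tips of the shut fingers; the grasp point (between the pads) lies 19 mm behind it; z points along the fingers, y is the direction in which the jaws open and shut (so a half turn about z gives the same grasp; the last joint's range is limited). The gripper opens to 85 mm and grips with 20 to 120 N. Pads are 22 mm wide; open, the fingers measure 114 mm over their backs; the gripper's body (76 mm by 85 mm) begins 54 mm behind the grasp point. The pads swing forward as they close: fully open they stand 13 mm farther back than shut.
Start: joints at [1.052, 0.124, 1.65, -0, 1.367, -0.083], TCP at [0.274, 0.589, 0.231] pointing down, gripper open.
Joint ranges: [-2.61, 2.61], [-1.02, 2.33], [0.03, 2.71], [-1.35, 4.49], [0.32, 2.68], [-2.91, 2.91]. Speed limits (rad/s): [2.57, 2.57, 3.14, 3.14, 3.14, 3.14].

INTERFACE

Orientations are given as a unit quaternion [x, y, z, w].
In Python, from cell import ctrl gives the robot as it stands.
- The arm moves only by the tool servo_tool, never from a script. Its argument "steps" is a list of rows, each an object with "delta_rot": the turn, a rotation vector about the tool's x, y, z in units of 6 degrees (1.0 is 6 degrees), a list of three; "offset": the shift along the tool's x, y, z in units of 0.06 m (1.0 is 0.06 m), a list of three; "gripper": the gripper command: -1 is shut, 1 is fully open, values between are in proportion. In form: [{"delta_rot": [ax, ay, az], "offset": [x, y, z], "gripper": gripper}, ...]. A call has 1 to 8 rows; each row shifts and turns the commanded pose from where the row before left it, along the tool's axes as they then stand; what a row does not reach is not made up. A row lasts 1/8 s, in which the tool goes at most 62.5 mm and 10.7 degrees, less where a joint would pass 70% of its speed; a pose out of reach is approached as far as the arm can. A call with a number of a shift or a turn outside -1 to 1 is refused whole. A call with a gripper value outside its range is refused whole. The fingers move at their own pace and stop on an object; "newtons" is the grip in N (left out, the last holds). Time passes only in rows, so rows that do not move let the fingers close. It gives the time, the measured TCP pose, the force and the opening at its end, in the units of the state.
- ctrl.sense(): the state, without advancing time (a new reading comes with each control period).
- ctrl.snapshot(name): name is "side" or "top" or "wrist"; returns a dict with "color" (420x560x3 uint8, blue, green, red), "z_map" (420x560 float32, m along the optical axis (not along the pixel's ray), 0 where there is no reading), "vertical_fov" (degrees; the focal length in pixels is half the picture's height over the tangent of half this angle, whatever the lens; pixels are square), "cx", "cy" (the principal point, pixels), "pose" (4x4, takes a point from camera to world coordinates); the wrist camera has in their place "T_tool_cam" (4x4, takes a point from camera to tool coordinates, whose origin is the TCP and whose axes are the flange's). Camera axes: x right, y down, z forward; pixel columns grow to the right and rows downward; lengths in m; the calibration is good to about 2 mm. A picture is of the moment at which its call begins: read the wrist's pose just before it.
- ctrl.close_job(): hands the job in, once; it reports no verdict.
Trained networks look in the newest picture that a camera, given by its name, has taken for a name from the list of things; names that differ only in an ending like _2 or _b are one class to them, and where a whole thing is asked for, a point or a joint stands for the part that bears it (a point fixed in the world has none). Each returns a list of dicts, best first, with "conf" (0 to 1); they miss things now and then, are a little off and sometimes report something else, mostly with a low value. They report only what shows in the picture. A call takes as long as a camera call. They do not tell look-alikes from the thing itself.
- ctrl.trace(thing, camera): "region" (420x560 bool, what is visible of it) and "extent" ([centre column, centre row, width, height] in pixels, round what is visible of it).
The state is a dict: "time_s": time; "joint_pos": joint angles; "dq": joint speeds; "effort": joint torques, N m; "position": TCP position; "orientation": TCP orientation; "wrist_force": force on the tool from outside, world axes, zero at the start; "torque": the same for the moment, N m; "width": finger opening in m.
Only numpy, scipy, OpenCV 4.12 (cv2) and the standard library are available. Lean on these libraries where they do the work, as an engineer would, in place of code of your own. Each camera call takes 0.05 s, during which the arm holds its last target.

TASK

Get the tin loaf on the slicing board ready for cutting: push it along its channel until its end is fully against the upright end stop, and only then push the steel hold-down lever over past its centre so that it snaps down and its rubber pad presses on the loaf. Do it all by pushing with the fingertips: do not lift or tip the loaf, and leave the other things on the counter where they are.

Things in the scene. Friction and masses are not known exactly. Their poses are not given: they have to be found in the camera images.
- board: Wooden slicing board fixed to the counter, 200 (x) by 400 (y) by 20 mm thick; origin at the centre of its underside, z up. On it a straight channel runs along y, centred on x = 0, between two rails (inner faces x = +-39, outer +-51, tops z 36 mm). -y end open; end stop at the +y end. Thin knife guides stand at x = +-58, y = +116 to +124, up to z 110 mm.
- stop_face (a point): Middle of the foot of the end stop's loaf-side face, at the +y end of the channel: board x = 0, y = +150, z = 20 mm. The stop is an upright wooden wall across the channel, 130 mm wide, its top at z 95 mm.
- loaf: Tin loaf, a firm brown block with a flat top, 70 wide (x), 160 long (y), 55 mm high, about 0.45 kg, lying loose in the channel; origin at the centre of its underside, so its ends are 80 mm from it. Against the stop, its origin is at board y = +70 mm. It starts 35 to 100 mm short of that, towards -y.
- hold_lever (a joint): Lever angle, rad. 0: open, leaning 25 degrees back from upright towards the board's -x. Grows as it swings over to +x; 0.44: upright. A spring drives it back below about 0.61 and snaps it over by itself above. Takes about 4 N near the ball to start. 2.0: level, the pad pressing with roughly 7 N on a loaf beneath; 2.13: lower stop, reached only with no loaf there.
- lever_hinge (a point): Hinge of the hold-down lever, on a steel bracket 32 mm wide (y) beside the channel: board x = -66, y = +50, z = 100 mm; the axis runs along the board's y. The bracket's top is at z 110 mm.
- lever_tip (a point): Centre of the dark wooden ball, 26 mm across, at the free end of the lever, a steel rod 12 mm thick; 110 mm from the hinge axis. With the lever open it stands about 200 mm above the counter, at board x = -112, y = +50 mm.
- pad: Round rubber pad 28 mm across on a short stem on the lever's rod, on the side that comes down on the loaf; origin on the rod's axis, 66 mm from the hinge; the pad's face is 25 mm from it.
- roll_a: Bystander: bread roll 84 mm across, 48 mm high, on the counter beside the board; origin at the centre of its underside.
- roll_b: Bystander: bread roll 84 mm across, 48 mm high, on the counter beyond the open end of the channel; origin at the centre of its underside.
- boule: Bystander: round loaf 150 mm across, 75 mm high; origin at the centre of its underside.
- jam_jar: Bystander: jam jar 60 mm across, 85 mm high, on the counter beside the board; origin at the centre of its underside.
- mug: Bystander: white mug 76 mm across, 90 mm high; origin at the centre of its underside.
- bread_knife: Bystander: bread knife 300 mm long lying flat behind the board; origin under its middle.
- price_block: Bystander: wooden block 90 mm long with an upright blank slate card, 73 mm high; origin at the centre of its underside.
Things that resemble listed ones, but are neither listed nor needed, are in the scene too. Leave any pink or red look-alike of the loaf alone.

How it is judged:
On the way, in this order (a step that is already met when the one before it is completed fails the run):
1. the loaf is pushed up to the end stop with the lever still open (y of loaf in the frame of board above 0.064 m and value of joint hold_lever below 0.5 rad), for 0.2 s.
2. the lever has snapped over and its pad presses on the loaf (value of joint hold_lever between 1.93 and 2.08 rad and contact force between pad and loaf above 2 N), for 0.2 s.
At the end, for the whole second after the job is handed in: The loaf lies flat and straight in the channel with its end within 6 mm of the end stop, at rest, and the lever has snapped over (1.93 to 2.08 rad) with its pad pressing on the loaf with more than 2 N (all of step 2 and y of loaf in the frame of board above 0.064 m and angle between loaf's own z axis and vertical below 0.1 rad and angle between the y axis of loaf and the y axis of board, either way round below 0.1 rad and height (world z) of loaf below 0.03 m and linear speed of loaf below 0.01 m/s); the robot touches nothing.
It fails at once if the loaf is lifted (over 15 mm) or tipped (height (world z) of loaf above 0.035 m or angle between loaf's own z axis and vertical above 0.3 rad).
It fails at once if the lever is flipped over before the loaf is at the stop (value of joint hold_lever above 1 rad and y of loaf in the frame of board below 0.06 m).
It fails at once if another thing on the counter is moved more than 25 mm (distance of any of roll_a, roll_b, boule, jam_jar, mug, bread_knife, price_block from where it was at the start of the episode above 0.025 m).
It also fails if it takes over 45 s, if anything falls off the work surface, if the arm or the gripper's body presses on something with over 40 N, if the wrist force passes 120 N, or if a joint passes its speed limit or range.

## Working session

There is one attempt and no reset: what is moved stays moved. The work goes in short steps, Python scripts to look and compute and a tool call to move; the robot and the scene stay as the last step left them, time stands still between calls to the robot, and variables do not carry over. Pictures are saved under pics/ and viewed, and the job is handed in when it is done.

Besides the shell and the picture viewer there is one more tool, called as name(argument=value, ...) on one line, values as JSON. servo_tool: Moves the arm, as the interface text tells. Its arguments: {"type":"object","properties":{"steps":{"type":"array"},"newtons":{"type":"number"}},"required":["steps"]}

```bash
mkdir -p pics; ls
cat > h.py <<'E'
import numpy as np,cv2
from cell import ctrl
from scipy.spatial.transform import Rotation as R
def snap(n):
    s=ctrl.sense(); d=ctrl.snapshot(n)
    f=210/np.tan(np.radians(d["vertical_fov"])/2)
    if "pose" in d: T=np.array(d["pose"])
    else:
        W=np.eye(4);W[:3,:3]=R.from_quat(s["orientation"]).as_matrix();W[:3,3]=s["position"];T=W@np.array(d["T_tool_cam"])
    z=d["z_map"];v,u=np.mgrid[:z.shape[0],:z.shape[1]]
    P=np.stack([(u-d["cx"])/f*z,(v-d["cy"])/f*z,z],-1)@T[:3,:3].T+T[:3,3]
    P[z==0]=np.nan
    return d,P,T,f
E
python3 - <<'E'
from h import *
for n in("side","top"):
    d,P,T,f=snap(n);cv2.imwrite(f"pics/{n}0.png",d["color"]);np.save(f"{n}P.npy",P)
    print(n,T.round(3).tolist(),f)
    for t in("loaf","board","hold_lever","lever_hinge","lever_tip","pad","stop_face","roll_a","jam_jar","mug","boule"):
        try:
            for r in ctrl.trace(t,n):
                m=r["region"]; print(t,round(r["conf"],2),np.round(r["extent"]),np.nanmedian(P[m],0).round(3),np.nanmax(P[m][:,2]).round(3))
        except Exception as e: print(t,e)
E
```

```text
pics
side [[0.784, -0.415, 0.462, 0.017], [-0.62, -0.496, 0.607, -0.671], [-0.022, -0.763, -0.646, 0.88], [0.0, 0.0, 0.0, 1.0]] 435.12810736107804
loaf 0.79 [168. 246.  51.  54.] [0.296 0.168 0.052] 0.059
loaf 0.68 [320. 249.  60.  61.] [ 0.592 -0.116  0.072] 0.092
loaf 0.57 [333. 390.  83.  55.] [ 0.354 -0.397  0.053] 0.058
loaf 0.41 [216. 207.  47.  42.] [0.485 0.207 0.057] 0.078
board 0.67 [322. 258. 144. 130.] [ 0.566 -0.134  0.02 ] 0.214
hold_lever 0.54 [278. 219.  21.  30.] [ 0.525 -0.03   0.17 ] 0.214
lever_hinge 0.71 [324. 258. 150. 136.] [ 0.565 -0.134  0.02 ] 0.214
lever_tip 0.78 [280. 216.  22.  30.] [ 0.528 -0.03   0.169] 0.214
lever_tip 0.49 [384. 322.  33.  36.] [ 0.565 -0.36   0.038] 0.049
pad 0.65 [386. 323.  34.  32.] [ 0.566 -0.361  0.039] 0.049
stop_face 0.74 [324. 255. 148. 133.] [ 0.566 -0.135  0.02 ] 0.214
roll_a 0.63 [273. 279.  29.  32.] [ 0.446 -0.091  0.037] 0.084
jam_jar 0.9 [296. 296.  20.  42.] [ 0.444 -0.188  0.061] 0.088
jam_jar 0.22 [355. 237.  78.  65.] [ 0.739 -0.139  0.012] 0.022
mug 0.81 [266. 191.  28.  36.] [0.636 0.176 0.062] 0.094
boule 0.65 [2
[... 476 characters left out ...]
 0.183] 0.216
lever_hinge 0.87 [314. 189. 142.  80.] [ 0.595 -0.075  0.021] 0.216
lever_tip 0.7 [298. 205.  14.  22.] [ 0.511 -0.027  0.2  ] 0.216
pad 0.48 [301. 199.  15.   9.] [ 0.536 -0.029  0.169] 0.183
stop_face 0.85 [315. 186. 141.  79.] [ 0.594 -0.077  0.021] 0.216
stop_face 0.4 [207. 225.  53.  54.] [0.493 0.231 0.065] 0.079
roll_a 0.85 [408. 195.  30.  32.] [ 0.572 -0.349  0.041] 0.054
roll_a 0.62 [317. 237.  32.  28.] [ 0.451 -0.078  0.042] 0.052
jam_jar 0.59 [224. 176.  28.  41.] [0.652 0.19  0.043] 0.094
jam_jar 0.56 [349. 234.  20.  28.] [ 0.451 -0.17   0.084] 0.09
mug 0.85 [222. 174.  29.  35.] [0.654 0.192 0.042] 0.094
boule 0.57 [206. 224.  50.  57.] [0.494 0.232 0.064] 0.079
```

View pics/side0.png

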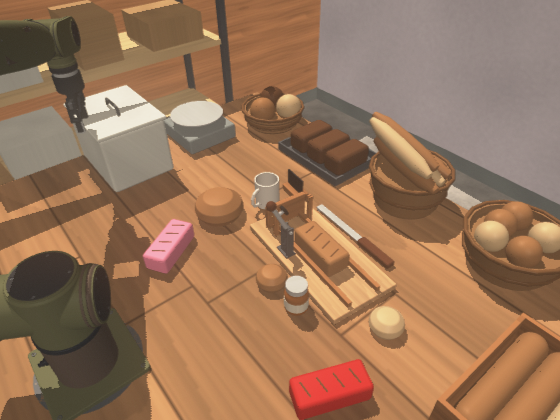

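View pics/top0.png

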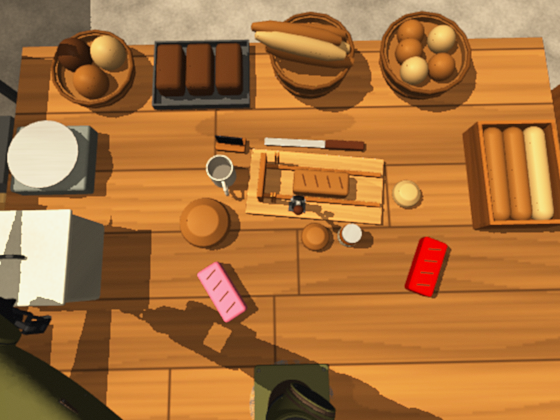

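Run:
```python
import cv2
a=cv2.imread("pics/top0.png")[140:260,230:440];cv2.imwrite("pics/top0c.png",cv2.resize(a,None,fx=3.8,fy=3.8,interpolation=3))
a=cv2.imread("pics/side0.png")[180:340,230:430];cv2.imwrite("pics/side0c.png",cv2.resize(a,None,fx=3.7,fy=3.7,interpolation=3))
```

```text
(no output)
```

View pics/top0c.png

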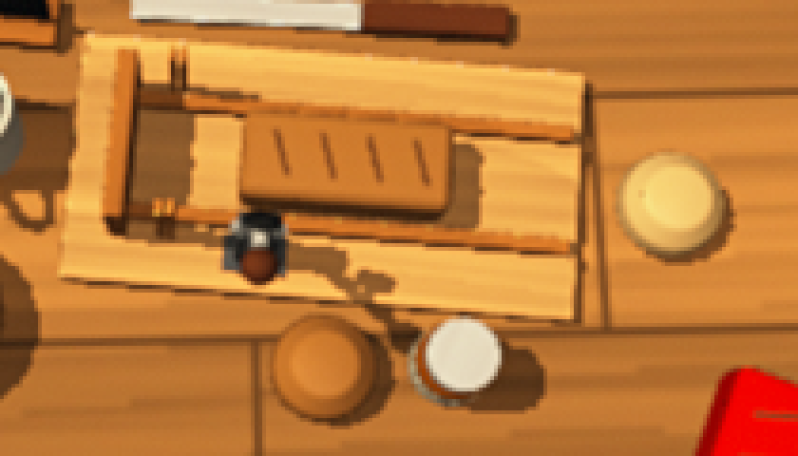

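View pics/side0c.png

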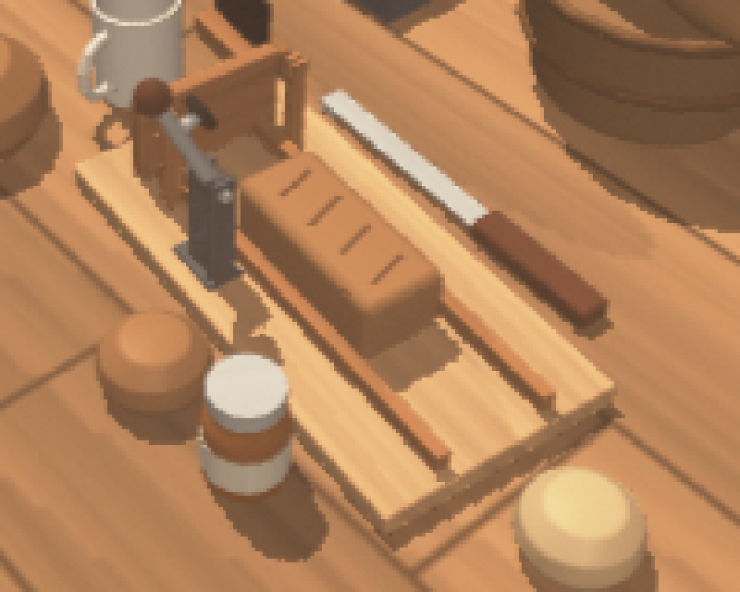

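The brown block at top (321,184), side (320,249) is the loaf: it lies in the channel and is brown. Pink (223,292) and red (425,266) are look-alikes lying off the board. The end stop is at the left in the top view (world +y), and the lever stands open on the robot's side at (298,205). The mug, roll_a and jar are nearby. Next I'll fit the board pose.

Run:
```python
from h import *
for n in("top","side"):
    P=np.load(n+"P.npy")
    q=P.reshape(-1,3)
    m=(abs(q[:,2]-.02)<.005)&(q[:,0]>.45)&(q[:,0]<.75)&(q[:,1]>-.33)&(q[:,1]<.16)
    # largest component in image
    mi=m.reshape(P.shape[:2]).astype(np.uint8)
    mi=cv2.morphologyEx(mi,cv2.MORPH_CLOSE,np.ones((3,3)))
    k,l,st,c=cv2.connectedComponentsWithStats(mi)
    b=1+np.argmax(st[1:,4]); sel=(l==b).reshape(-1)&m
    p=q[sel]; r=cv2.minAreaRect((p[:,:2]*1000).astype(np.float32)); print(n,sel.sum(),r,cv2.boxPoints(r).tolist(),np.median(p[:,2]))
    # stop top, loaf top
    for nm,lo,hi,x0,x1,y0,y1 in(("stop",.085,.102,.5,.7,.0,.12),("loaf",.07,.08,.55,.68,-.25,.05),("rail",.03,.04,.5,.68,-.3,.08)):
        s=(q[:,2]>lo)&(q[:,2]<hi)&(q[:,0]>x0)&(q[:,0]<x1)&(q[:,1]>y0)&(q[:,1]<y1)
        a=(q[s][:,:2]*1000).astype(np.float32); print(nm,s.sum(),cv2.minAreaRect(a),a.min(0),a.max(0),np.median(q[s][:,2]))
    s=(q[:,2]>.185)&(q[:,0]>.45)&(q[:,0]<.6)&(abs(q[:,1])<.1); print("ball",q[s].mean(0),q[s].min(0),q[s].max(0))
```

```text
top 4855 ((606.3886108398438, -87.56800842285156), (399.84564208984375, 200.62318420410156), 83.87775421142578) [[485.32733154296875, -275.65234375], [684.8063354492188, -297.048828125], [727.4498901367188, 100.51632690429688], [527.9708862304688, 121.91281127929688]] 0.02001608818743894
stop 275 ((621.0801391601562, 51.87067413330078), (52.266265869140625, 129.0307159423828), 83.4561767578125) [554.6433    19.788553] [686.54346  83.19385] 0.09431935823166593
loaf 1226 ((601.7647705078125, -69.70808410644531), (216.8877716064453, 117.49459838867188), 83.37772369384766) [ 555.57465 -179.79384] [671.3653    44.734795] 0.07468163341713041
rail 831 ((592.8614501953125, -102.51493835449219), (344.2465515136719, 131.31411743164062), 83.06765747070312) [ 536.77875 -278.95255] [678.2447   75.15971] 0.03544490563660929
ball [ 0.49854644 -0.02521974  0.20822579] [ 0.48778663 -0.03692254  0.19873432] [ 0.51319915 -0.01421013  0.21625199]
side 4287 ((608.6340942382812, -85.43074035644531), (402.3096923828125, 202.4388427734375), 83.7934341430664) [[486.2604675292969, -274.46337890625], [687.5127563476562, -296.3497009277344], [731.0076904296875, 103.60189819335938], [529.7554321289062, 125.48822021484375]] 0.0189645485011799
stop 221 ((623.1722412109375, 53.39423370361328), (53.69905471801758, 130.93946838378906), 83.27992248535156) [556.7258   20.29426] [689.84595  82.83343] 0.09290677133464031
loaf 1058 ((609.5880126953125, -69.89632415771484), (216.96446228027344, 123.58649444580078), 85.04059600830078) [ 552.76996 -179.21326] [679.49335   43.411633] 0.0735858392970431
rail 899 ((595.0819091796875, -102.28311157226562), (347.2225036621094, 134.2548370361328), 82.28111267089844) [ 536.552   -280.01254] [679.8393   77.37322] 0.03444031749021703
ball [ 0.4991866  -0.02823895  0.20395628] [ 0.48919118 -0.03720547  0.18707633] [ 0.51231928 -0.01401058  0.21361703]
```

```bash
cat >> h.py <<'E'
yaw=-np.radians(6.15)
B=np.eye(4);B[:3,:3]=R.from_euler("z",yaw).as_matrix();B[:3,3]=[.6068,-.087,0]
Bi=np.linalg.inv(B)
def tob(q): return q@Bi[:3,:3].T+Bi[:3,3]
def plan(tb,s=None):
    "tcp target in board frame -> offset in tool units"
    s=s or ctrl.sense(); w=B[:3,:3]@np.array(tb)+B[:3,3]
    M=R.from_quat(s["orientation"]).as_matrix()
    return (M.T@(w-np.array(s["position"]))/.06).round(3), tob(np.array(s["position"])).round(4)
E
python3 - <<'E'
from h import *
s=ctrl.sense();M=R.from_quat(s["orientation"]).as_matrix();print(s["time_s"],s["position"],M.round(3).tolist(),s["width"],s["wrist_force"])
Rt=R.from_matrix(M).inv()*R.from_matrix(B[:3,:3])
for tx in ([1,0,0],[-1,0,0],[0,1,0],[0,-1,0]):
    z=np.array([0,0,-1.]);D=np.stack([tx,np.cross(z,tx),z],1)
    print(tx,np.degrees((R.from_matrix(M).inv()*R.from_matrix(B[:3,:3]@D)).as_rotvec()).round(1)/6)
for n in("top","side"):
    q=tob(np.load(n+"P.npy").reshape(-1,3))
    s=(q[:,2]>.069)&(q[:,2]<.08)&(abs(q[:,0])<.05)&(q[:,1]<.1)&(q[:,1]>-.19)
    print(n,"loaf",np.percentile(q[s],[1,99],axis=0).round(3).tolist())
    s=(q[:,2]>.03)&(q[:,2]<.07)&(abs(q[:,0])<.034)&(q[:,1]<.1)&(q[:,1]>-.19)
    print(" body",np.percentile(q[s],[1,99],axis=0).round(3).tolist())
    s=(q[:,2]>.085)&(q[:,2]<.1)&(abs(q[:,0])<.06)&(q[:,1]<.19)&(q[:,1]>.12)
    print(" stop",np.percentile(q[s],[1,99],axis=0).round(3).tolist())
    s=(q[:,2]>.187)&(abs(q[:,0]+.1)<.06)&(abs(q[:,1]-.05)<.05)
    print(" ball",np.percentile(q[s],[1,99],axis=0).round(3).tolist())
E
```

```text
1.2 [0.27444147 0.58919684 0.23127391] [[-0.906, 0.422, -0.0], [0.422, 0.906, -0.0], [-0.0, -0.0, -1.0]] 0.08562021671941976 [-0.20720441  0.43001284 -0.32493433]
[1, 0, 0] [ 0.          0.         26.86666667]
[-1, 0, 0] [-0.          0.         -3.13333333]
[0, 1, 0] [-0.          0.         11.86666667]
[0, -1, 0] [ -0.          -0.         -18.13333333]
top loaf [[-0.035, -0.089, 0.07], [0.032, 0.064, 0.079]]
 body [[-0.034, -0.093, 0.036], [0.034, 0.067, 0.07]]
 stop [[-0.06, 0.124, 0.088], [0.059, 0.165, 0.099]]
 ball [[-0.125, 0.038, 0.199], [-0.1, 0.061, 0.215]]
side loaf [[-0.032, -0.089, 0.069], [0.033, 0.064, 0.077]]
 body [[-0.034, -0.092, 0.03], [0.03, 0.067, 0.07]]
 stop [[-0.033, 0.123, 0.085], [0.058, 0.168, 0.099]]
 ball [[-0.123, 0.038, 0.191], [-0.101, 0.061, 0.212]]
```

servo_tool(steps=[{"delta_rot":[0,0,0],"offset":[0,0,-0.8],"gripper":-1},{"delta_rot":[0,0,-0.8],"offset":[0,0,-0.8],"gripper":-1},{"delta_rot":[0,0,-0.8],"offset":[0,0,0],"gripper":-1},{"delta_rot":[0,0,-0.8],"offset":[0,0,0],"gripper":-1},{"delta_rot":[0,0,-0.73],"offset":[0,0,0],"gripper":-1}])

```text
time_s: 1.82
position: [0.2744, 0.5892, 0.3275]
orientation: [0.053, 0.999, 0.0, 0.0]
wrist_force: [-0.0, -0.8, -0.4]
width: -0.0
```

```bash
python3 -c "
from h import *
s=ctrl.sense();print(plan([0,-.155,.33]),s['width'],s['joint_pos'],R.from_quat(s['orientation']).as_matrix().round(3).tolist())"
```

```text
(array([ -6.691, -13.208,  -0.044]), array([-0.4029,  0.6367,  0.3275])) -2.5143681244262302e-05 [ 1.05238063e+00  8.24653999e-02  1.53518290e+00  3.59968505e-06
  1.52372952e+00 -4.12931304e-01] [[-0.994, 0.105, 0.0], [0.105, 0.994, 0.0], [-0.0, 0.0, -1.0]]
```

servo_tool(steps=[{"delta_rot":[0,0,0],"offset":[-0.33,-0.66,0],"gripper":-1},{"delta_rot":[0,0,0],"offset":[-0.33,-0.66,0],"gripper":-1},{"delta_rot":[0,0,0],"offset":[-0.33,-0.66,0],"gripper":-1},{"delta_rot":[0,0,0],"offset":[-0.33,-0.66,0],"gripper":-1},{"delta_rot":[0,0,0],"offset":[-0.33,-0.66,0],"gripper":-1},{"delta_rot":[0,0,0],"offset":[-0.33,-0.66,0],"gripper":-1},{"delta_rot":[0,0,0],"offset":[-0.33,-0.66,0],"gripper":-1},{"delta_rot":[0,0,0],"offset":[-0.33,-0.66,0],"gripper":-1}])

```text
time_s: 2.82
position: [0.398, 0.2558, 0.3275]
orientation: [0.054, 0.999, 0.0, 0.0]
wrist_force: [0.4, -0.1, 0.6]
width: -0.0
```

servo_tool(steps=[{"delta_rot":[0,0,0],"offset":[-0.33,-0.66,0],"gripper":-1},{"delta_rot":[0,0,0],"offset":[-0.33,-0.66,0],"gripper":-1},{"delta_rot":[0,0,0],"offset":[-0.33,-0.66,0],"gripper":-1},{"delta_rot":[0,0,0],"offset":[-0.33,-0.66,0],"gripper":-1},{"delta_rot":[0,0,0],"offset":[-0.33,-0.66,0],"gripper":-1},{"delta_rot":[0,0,0],"offset":[-0.33,-0.66,0],"gripper":-1},{"delta_rot":[0,0,0],"offset":[-0.33,-0.66,0],"gripper":-1},{"delta_rot":[0,0,0],"offset":[-0.33,-0.66,0],"gripper":-1}])

```text
time_s: 3.82
position: [0.5214, -0.0763, 0.3275]
orientation: [0.054, 0.999, 0.0, 0.0]
wrist_force: [0.4, -0.2, -0.5]
width: -0.0
```

servo_tool(steps=[{"delta_rot":[0,0,0],"offset":[-0.33,-0.66,0],"gripper":-1},{"delta_rot":[0,0,0],"offset":[-0.33,-0.66,0],"gripper":-1},{"delta_rot":[0,0,0],"offset":[-0.33,-0.66,0],"gripper":-1},{"delta_rot":[0,0,0],"offset":[-0.33,-0.66,0],"gripper":-1},{"delta_rot":[0,0,0],"offset":[0,0,0],"gripper":-1}])

```text
time_s: 4.45
position: [0.5829, -0.2432, 0.3263]
orientation: [0.056, 0.998, 0.0, -0.001]
wrist_force: [-0.2, -0.2, -0.2]
width: 0.0003
```

```bash
python3 -c "
from h import *
s=ctrl.sense();print(plan([0,-.145,.052]),s['joint_pos'].round(2),s['wrist_force'])"
```

```text
(array([-0.122,  0.215,  4.572]), array([-0.007 , -0.1579,  0.3263])) [-0.48  0.04  1.58 -0.    1.52 -1.94] [-0.16772433 -0.2296498  -0.22886034]
```

servo_tool(steps=[{"delta_rot":[0,0,0],"offset":[-0.12,0,0.5],"gripper":-1},{"delta_rot":[0,0,0],"offset":[0,0,0.6],"gripper":-1},{"delta_rot":[0,0,0],"offset":[0,0,0.6],"gripper":-1},{"delta_rot":[0,0,0],"offset":[0,0,0.6],"gripper":-1},{"delta_rot":[0,0,0],"offset":[0,0,0.6],"gripper":-1},{"delta_rot":[0,0,0],"offset":[0,0,0.6],"gripper":-1},{"delta_rot":[0,0,0],"offset":[0,0,0.6],"gripper":-1},{"delta_rot":[0,0,0],"offset":[0,0,0.47],"gripper":-1}])

```text
time_s: 5.45
position: [0.5892, -0.2403, 0.0517]
orientation: [0.054, 0.999, 0.0, -0.001]
wrist_force: [0.1, 0.3, -0.2]
width: 0.0002
```

Run:
```python
from h import *
print(plan([0,-.03,.052]))
d,P,T,f=snap("side");cv2.imwrite("pics/side1.png",cv2.resize(d["color"][150:350,200:440],None,fx=3,fy=3))
```

```text
(array([-0.018,  2.072, -0.003]), array([-0.001 , -0.1543,  0.0517]))
```

View pics/side1.png

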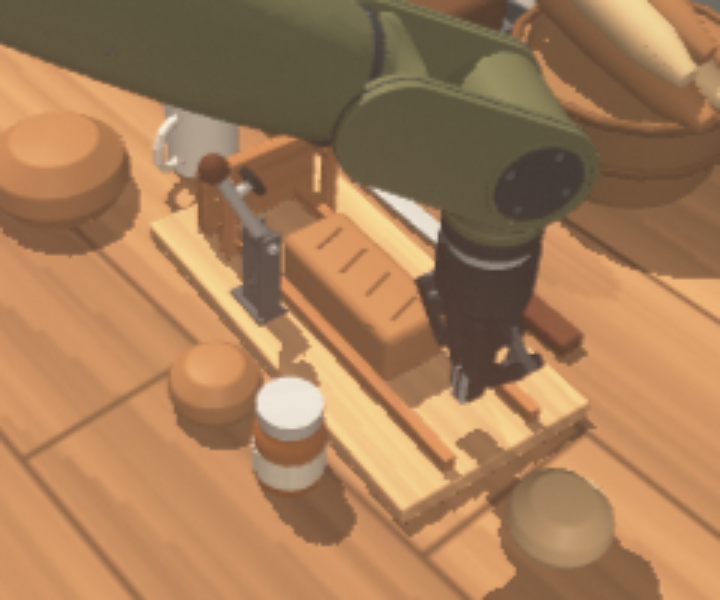

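servo_tool(steps=[{"delta_rot":[0,0,0],"offset":[0,0.25,0],"gripper":-1},{"delta_rot":[0,0,0],"offset":[0,0.25,0],"gripper":-1},{"delta_rot":[0,0,0],"offset":[0,0.15,0],"gripper":-1},{"delta_rot":[0,0,0],"offset":[0,0.12,0],"gripper":-1},{"delta_rot":[0,0,0],"offset":[0,0.12,0],"gripper":-1},{"delta_rot":[0,0,0],"offset":[0,0.12,0],"gripper":-1},{"delta_rot":[0,0,0],"offset":[0,0.12,0],"gripper":-1},{"delta_rot":[0,0,0],"offset":[0,0.12,0],"gripper":-1}])

```text
time_s: 6.5
position: [0.5985, -0.1674, 0.0538]
orientation: [0.054, 0.999, -0.0, 0.001]
wrist_force: [-0.9, -4.3, 3.1]
width: 0.0001
```

Run:
```python
from h import *
print(plan([0,-.03,.052]))
d,P,T,f=snap("side");cv2.imwrite("pics/side2.png",cv2.resize(d["color"][150:350,200:440],None,fx=3,fy=3))
```

```text
(array([0.006, 0.847, 0.03 ]), array([ 0.0003, -0.0808,  0.0538]))
```

View pics/side2.png

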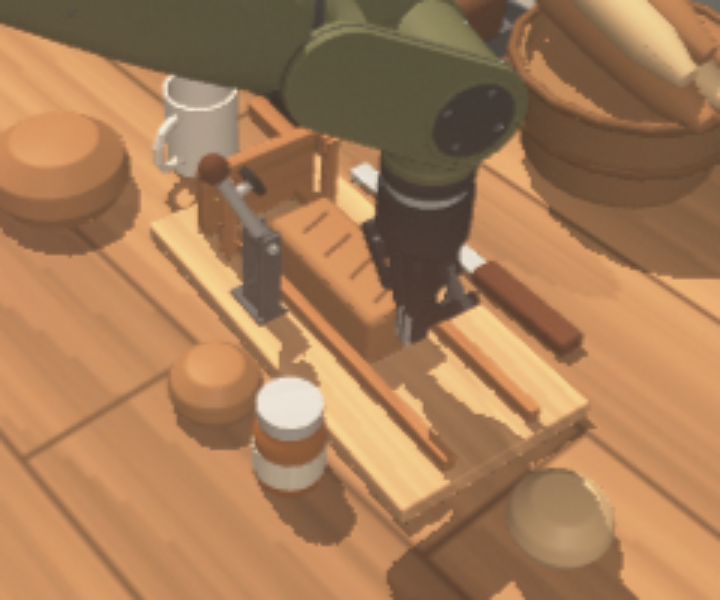

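The fingertips are at about (410,320) in the crop, pushing on the loaf's near end. The lever at (240,210) is still open and clear of the arm. The push continues.

servo_tool(steps=[{"delta_rot":[0,0,0],"offset":[0,0.11,0.01],"gripper":-1},{"delta_rot":[0,0,0],"offset":[0,0.11,0.01],"gripper":-1},{"delta_rot":[0,0,0],"offset":[0,0.11,0],"gripper":-1},{"delta_rot":[0,0,0],"offset":[0,0.11,0],"gripper":-1},{"delta_rot":[0,0,0],"offset":[0,0.11,0],"gripper":-1},{"delta_rot":[0,0,0],"offset":[0,0.1,0],"gripper":-1}])

```text
time_s: 7.3
position: [0.602, -0.1277, 0.0517]
orientation: [0.054, 0.999, 0.0, -0.0]
wrist_force: [-0.8, -3.2, 0.9]
width: -0.0001
```

```bash
cat > look.py <<'E'
from h import *
import sys
print(plan([0,-.03,.052]),ctrl.sense()["wrist_force"].round(1))
for n in("top","side"):
    d,P,T,f=snap(n);q=tob(P.reshape(-1,3))
    cv2.imwrite(f"pics/{n}{sys.argv[1]}.png",cv2.resize(d["color"][150:350,200:440] if n=="side" else d["color"][140:260,230:440],None,fx=3,fy=3))
    s=(q[:,2]>.068)&(q[:,2]<.08)&(abs(q[:,0])<.036)&(q[:,1]<.16)&(q[:,1]>-.19)
    print(n,s.sum(),"loaf top y",np.percentile(q[s][:,1],[1,99]).round(3), "x",np.percentile(q[s][:,0],[1,99]).round(3))
    for x0 in(-.03,-.01,.01):
        k=(q[:,2]>.03)&(q[:,2]<.08)&(q[:,0]>x0)&(q[:,0]<x0+.02)&(q[:,1]>.0)&(q[:,1]<.17); 
        ys=np.sort(q[k][:,1]);g=np.diff(ys); 
        if len(g): print("  col",x0,"max gap",g.max().round(4),"at",ys[g.argmax()].round(3))
    s=(q[:,2]>.187)&(abs(q[:,0]+.1)<.06)&(abs(q[:,1]-.05)<.03)
    if s.sum(): print(" ball",q[s].mean(0).round(3))
E
python3 look.py 3
```

```text
(array([-0.007,  0.182, -0.005]), array([-0.0004, -0.0409,  0.0517])) [-0.8 -3.2  0.9]
top 923 loaf top y [0.015 0.129] x [-0.034  0.032]
  col -0.03 max gap 0.0189 at 0.131
  col -0.01 max gap 0.02 at 0.129
  col 0.01 max gap 0.0189 at 0.13
 ball [-0.113  0.032  0.384]
side 822 loaf top y [-0.052  0.154] x [-0.032  0.033]
  col -0.03 max gap 0.0173 at 0.133
  col -0.01 max gap 0.0179 at 0.132
  col 0.01 max gap 0.0186 at 0.131
 ball [-0.102  0.041  0.261]
```

View pics/side3.png

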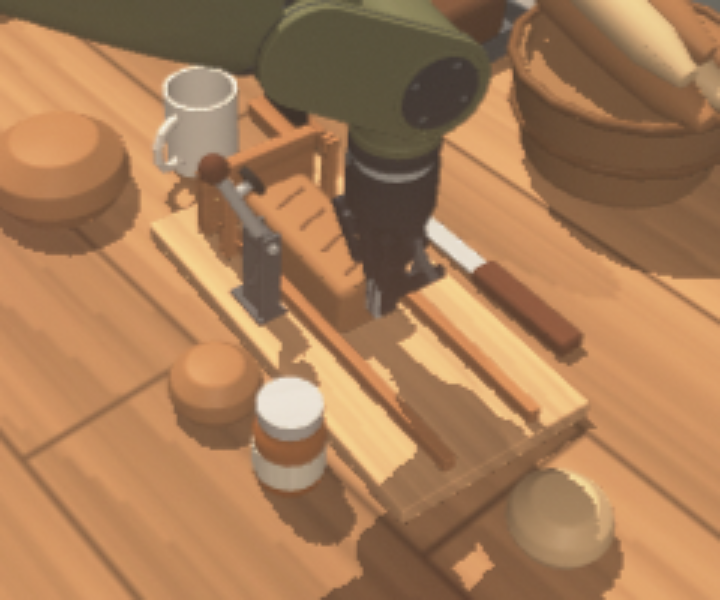

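The gap to the stop is about 18 mm and the loaf is straight. I'll close it slowly.

servo_tool(steps=[{"delta_rot":[0,0,0],"offset":[0,0.1,0],"gripper":-1},{"delta_rot":[0,0,0],"offset":[0,0.08,0],"gripper":-1},{"delta_rot":[0,0,0],"offset":[0,0.06,0],"gripper":-1},{"delta_rot":[0,0,0],"offset":[0,0.03,0],"gripper":-1},{"delta_rot":[0,0,0],"offset":[0,0,0],"gripper":-1}])

```text
time_s: 8.02
position: [0.6038, -0.1117, 0.0518]
orientation: [0.054, 0.999, 0.0, -0.0]
wrist_force: [1.1, -0.2, -0.4]
width: 0.0003
```

servo_tool(steps=[{"delta_rot":[0,0,0],"offset":[0,0.04,0],"gripper":-1},{"delta_rot":[0,0,0],"offset":[0,0,0],"gripper":-1}])

```text
time_s: 8.28
position: [0.6042, -0.1097, 0.0519]
orientation: [0.054, 0.999, 0.0, -0.0]
wrist_force: [-0.3, 0.0, -1.7]
width: -0.0
```

```bash
python3 look.py 4
```

```text
(array([-0.003, -0.119, -0.001]), array([-0.0002, -0.0228,  0.0519])) [-0.3  0.  -1.7]
top 906 loaf top y [0.036 0.147] x [-0.034  0.033]
  col -0.03 max gap 0.0019 at 0.148
  col -0.01 max gap 0.0018 at 0.038
  col 0.01 max gap 0.0019 at 0.045
 ball [-0.108  0.036  0.411]
side 773 loaf top y [-0.035  0.154] x [-0.032  0.033]
  col -0.03 max gap 0.0145 at 0.135
  col -0.01 max gap 0.0032 at 0.001
  col 0.01 max gap 0.0047 at 0.045
 ball [-0.085  0.038  0.322]
```

servo_tool(steps=[{"delta_rot":[0,0,0],"offset":[0,0.03,0],"gripper":-1},{"delta_rot":[0,0,0],"offset":[0,0.03,0],"gripper":-1}])

```text
time_s: 8.62
position: [0.6052, -0.1089, 0.0525]
orientation: [0.054, 0.999, -0.003, 0.001]
wrist_force: [0.9, -13.0, -1.8]
width: -0.0001
```

servo_tool(steps=[{"delta_rot":[0,0,0],"offset":[0,0.03,0],"gripper":-1},{"delta_rot":[0,0,0],"offset":[0,0,0],"gripper":-1},{"delta_rot":[0,0,0],"offset":[0,0,0],"gripper":-1}])

```text
time_s: 9.0
position: [0.6054, -0.1088, 0.0527]
orientation: [0.054, 0.999, -0.004, 0.001]
wrist_force: [0.8, -15.6, -0.9]
width: -0.0004
```

```bash
python3 look.py 5
```

```text
(array([ 0.016, -0.136,  0.012]), array([ 0.001 , -0.0219,  0.0527])) [  0.8 -15.6  -0.9]
top 882 loaf top y [0.038 0.148] x [-0.033  0.033]
  col -0.03 max gap 0.0019 at 0.039
  col -0.01 max gap 0.0017 at 0.041
  col 0.01 max gap 0.0019 at 0.079
 ball [-0.109  0.037  0.416]
side 774 loaf top y [-0.034  0.154] x [-0.031  0.033]
  col -0.03 max gap 0.0117 at 0.135
  col -0.01 max gap 0.0029 at 0.019
  col 0.01 max gap 0.0075 at 0.047
 ball [-0.087  0.039  0.325]
```

View pics/top5.png

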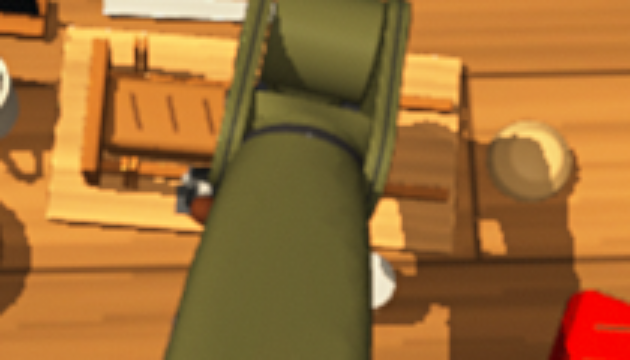

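View pics/side5.png

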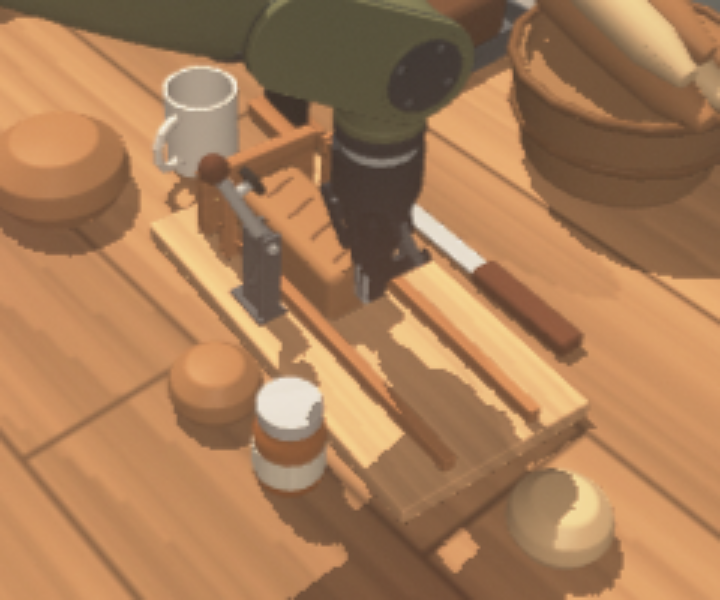

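The stop force rose to 15.6 N and the images show no gap, so the loaf is seated. I'll back off and rise.

servo_tool(steps=[{"delta_rot":[0,0,0],"offset":[0,-0.25,0],"gripper":-1},{"delta_rot":[0,0,0],"offset":[0,-0.45,0],"gripper":-1},{"delta_rot":[0,0,0],"offset":[0,0,-0.6],"gripper":-1},{"delta_rot":[0,0,0],"offset":[0,0,-0.9],"gripper":-1},{"delta_rot":[0,0,0],"offset":[0,0,-0.9],"gripper":-1},{"delta_rot":[0,0,0],"offset":[0,0,-0.9],"gripper":-1},{"delta_rot":[0,0,0],"offset":[0,0,-0.9],"gripper":-1},{"delta_rot":[0,0,0],"offset":[0,0,0],"gripper":-1}])

```text
time_s: 10.1
position: [0.6025, -0.1467, 0.3113]
orientation: [0.054, 0.999, -0.001, 0.006]
wrist_force: [0.0, 1.6, 0.2]
width: -0.0001
```

```bash
python3 -c "
from h import *
print(plan([-.17,.05,.3]));print(ctrl.sense()['joint_pos'].round(2))"
```

```text
(array([2.872, 1.829, 0.153]), array([ 0.0021, -0.0598,  0.3113]))
[-0.33  0.01  1.63  0.    1.48 -1.79]
```

servo_tool(steps=[{"delta_rot":[0,0,0],"offset":[0.48,0.3,0],"gripper":-1},{"delta_rot":[0,0,0],"offset":[0.48,0.3,0],"gripper":-1},{"delta_rot":[0,0,0],"offset":[0.48,0.3,0],"gripper":-1},{"delta_rot":[0,0,0],"offset":[0.48,0.3,0],"gripper":-1},{"delta_rot":[0,0,0],"offset":[0.48,0.3,0],"gripper":-1},{"delta_rot":[0,0,0],"offset":[0.48,0.33,0],"gripper":-1},{"delta_rot":[0,0,0],"offset":[0,0,0],"gripper":-1}])

```text
time_s: 10.98
position: [0.439, -0.0172, 0.3031]
orientation: [0.053, 0.999, 0.0, -0.0]
wrist_force: [-0.7, 0.2, 1.1]
width: 0.0001
```

```bash
python3 look.py 6; python3 -c "
from h import *
print(plan([-.17,.05,.185]));print(ctrl.sense()['joint_pos'].round(2))"
```

```text
(array([-2.905, -1.364,  4.182]), array([-0.1743,  0.0514,  0.3031])) [-0.7  0.2  1.1]
top 639 loaf top y [-0.008  0.148] x [-0.029  0.033]
  col -0.03 max gap 0.0371 at 0.096
  col -0.01 max gap 0.0303 at 0.096
  col 0.01 max gap 0.002 at 0.019
 ball [-0.151  0.051  0.608]
side 953 loaf top y [-0.007  0.154] x [-0.031  0.034]
  col -0.03 max gap 0.0183 at 0.134
  col -0.01 max gap 0.003 at 0.123
  col 0.01 max gap 0.0032 at 0.097
 ball [-0.137  0.036  0.387]
(array([-0.051, -0.008,  1.972]), array([-0.173 ,  0.0504,  0.3033]))
[-0.16 -0.39  2.    0.    1.54 -1.63]
```

View pics/side6.png

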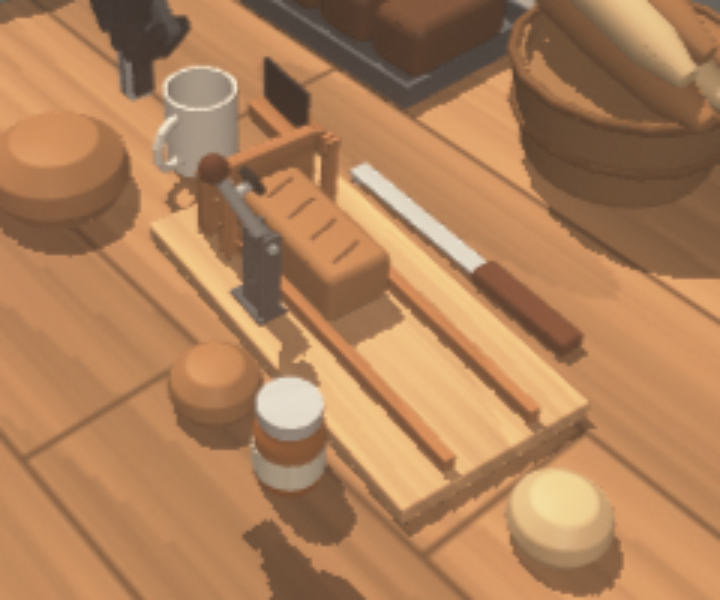

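View pics/top6.png

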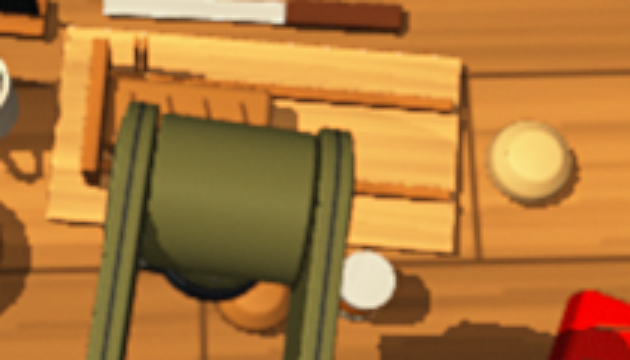

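Loaf is flush with the stop and the lever is still open, ball at (212,168) in the crop. I'll descend beside the ball on its −x side.

servo_tool(steps=[{"delta_rot":[0,0,0],"offset":[0,0,0.6],"gripper":-1},{"delta_rot":[0,0,0],"offset":[0,0,0.6],"gripper":-1},{"delta_rot":[0,0,0],"offset":[0,0,0.5],"gripper":-1},{"delta_rot":[0,0,0],"offset":[0,0,0.27],"gripper":-1},{"delta_rot":[0,0,0],"offset":[-0.25,0,0],"gripper":-1},{"delta_rot":[0,0,0],"offset":[-0.2,0,0],"gripper":-1},{"delta_rot":[0,0,0],"offset":[-0.15,0,0],"gripper":-1},{"delta_rot":[0,0,0],"offset":[-0.1,0,0],"gripper":-1}])

```text
time_s: 12.08
position: [0.4817, -0.0229, 0.1863]
orientation: [0.054, 0.999, 0.0, -0.002]
wrist_force: [-7.5, 1.3, 4.4]
width: 0.0003
```

```bash
python3 look.py 7;python3 -c "
from h import *
print(plan([-.06,.05,.185]))"
```

```text
(array([-2.195, -1.338,  2.231]), array([-0.1312,  0.0503,  0.1863])) [-7.5  1.3  4.4]
top 396 loaf top y [-0.007  0.149] x [-0.032  0.034]
  col -0.03 max gap 0.0017 at 0.148
  col -0.01 max gap 0.0313 at 0.092
  col 0.01 max gap 0.0086 at 0.094
 ball [-0.132  0.05   0.494]
side 954 loaf top y [-0.008  0.153] x [-0.031  0.035]
  col -0.03 max gap 0.0136 at 0.132
  col -0.01 max gap 0.0035 at 0.146
  col 0.01 max gap 0.0027 at 0.125
 ball [-0.139  0.041  0.351]
(array([-1.186, -0.006,  0.015]), array([-0.1311,  0.0504,  0.1861]))
```

View pics/side7.png

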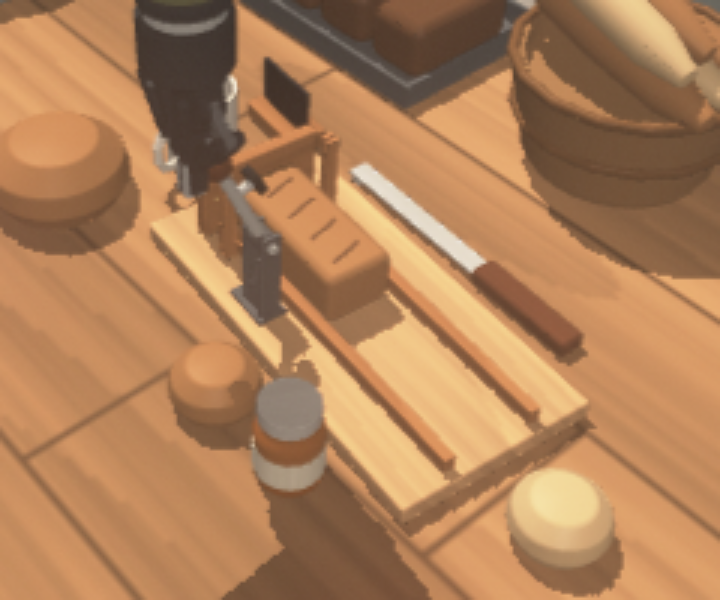

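Contact on the ball reads 7.5 N. I'll push on over centre.

servo_tool(steps=[{"delta_rot":[0,0,0],"offset":[-0.15,0,0],"gripper":-1},{"delta_rot":[0,0,0],"offset":[-0.15,0,0],"gripper":-1},{"delta_rot":[0,0,0],"offset":[-0.15,0,0],"gripper":-1},{"delta_rot":[0,0,0],"offset":[-0.15,0,0],"gripper":-1},{"delta_rot":[0,0,0],"offset":[-0.15,0,0],"gripper":-1}])

```text
time_s: 12.8
position: [0.5275, -0.0279, 0.1857]
orientation: [0.054, 0.999, -0.0, 0.0]
wrist_force: [-0.8, -0.9, 1.9]
width: 0.0001
```

servo_tool(steps=[{"delta_rot":[0,0,0],"offset":[-0.15,0,0],"gripper":-1},{"delta_rot":[0,0,0],"offset":[-0.15,0,0],"gripper":-1},{"delta_rot":[0,0,0],"offset":[-0.15,0,0],"gripper":-1},{"delta_rot":[0,0,0],"offset":[-0.15,0,0],"gripper":-1},{"delta_rot":[0,0,0],"offset":[0,0,0],"gripper":-1}])

```text
time_s: 13.42
position: [0.5632, -0.0318, 0.1857]
orientation: [0.054, 0.999, -0.0, 0.0]
wrist_force: [-0.4, 0.4, 0.0]
width: -0.0001
```

```bash
python3 look.py 8;python3 -c "
from h import *
print(plan([-.06,.05,.185]))"
```

```text
(array([-0.822, -1.336,  2.229]), array([-0.0493,  0.0502,  0.1857])) [-0.4  0.4  0. ]
top 247 loaf top y [-0.006  0.15 ] x [-0.033  0.032]
  col -0.03 max gap 0.0342 at 0.026
  col -0.01 max gap 0.0016 at 0.147
  col 0.01 max gap 0.0315 at 0.096
 ball [-0.088  0.05   0.472]
side 847 loaf top y [-0.008  0.154] x [-0.031  0.034]
  col -0.03 max gap 0.0163 at 0.07
  col -0.01 max gap 0.018 at 0.072
  col 0.01 max gap 0.0197 at 0.053
 ball [-0.075  0.042  0.359]
(array([ 0.168, -0.005,  0.01 ]), array([-0.0499,  0.0503,  0.1856]))
```

View pics/side8.png

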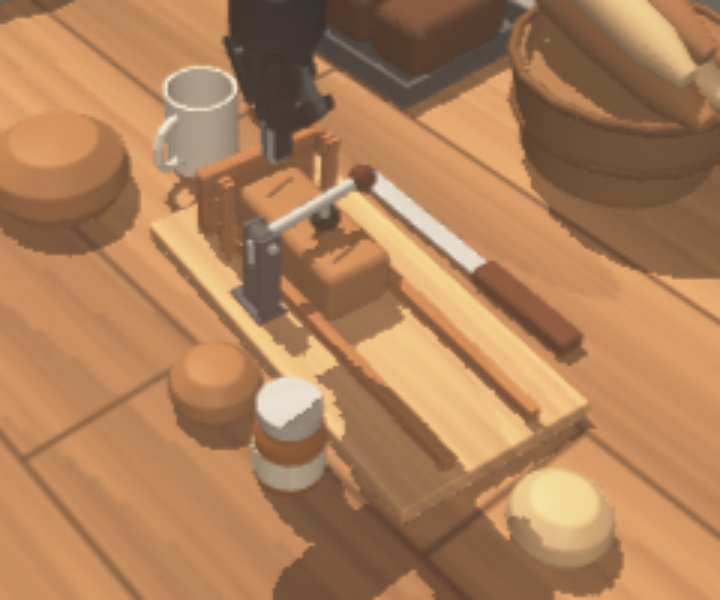

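The lever has snapped over: ball at (363,178), pad down on the loaf at (325,215) in the crop, and the fingers are clear. I'll rise, move back and check.

servo_tool(steps=[{"delta_rot":[0,0,0],"offset":[0,0,-0.5],"gripper":-1},{"delta_rot":[0,0,0],"offset":[0,0,-0.8],"gripper":-1},{"delta_rot":[0,0,0],"offset":[0.3,0.3,-0.5],"gripper":-1},{"delta_rot":[0,0,0],"offset":[0.4,0.7,0],"gripper":-1},{"delta_rot":[0,0,0],"offset":[0.4,0.7,0],"gripper":-1},{"delta_rot":[0,0,0],"offset":[0.4,0.7,0],"gripper":-1},{"delta_rot":[0,0,0],"offset":[0,0.7,0],"gripper":-1},{"delta_rot":[0,0,0],"offset":[0,0,0],"gripper":-1}])

```text
time_s: 14.52
position: [0.4925, 0.1649, 0.2938]
orientation: [0.052, 0.999, 0.0, 0.0]
wrist_force: [-0.4, -0.6, -0.3]
width: 0.0003
```

servo_tool(steps=[{"delta_rot":[0,0,0],"offset":[0,0.6,0],"gripper":-1},{"delta_rot":[0,0,0],"offset":[0,0.6,0],"gripper":-1},{"delta_rot":[0,0,0],"offset":[0,0,0],"gripper":-1},{"delta_rot":[0,0,0],"offset":[0,0,0],"gripper":-1}])

```text
time_s: 15.02
position: [0.5009, 0.2335, 0.2936]
orientation: [0.054, 0.999, -0.0, -0.0]
wrist_force: [-0.3, -1.0, 0.2]
width: -0.0
```

```bash
python3 look.py 9
python3 - <<'E'
from h import *
for n in("top","side"):
    d,P,T,f=snap(n);q=tob(P.reshape(-1,3))
    s=(abs(q[:,1]-.05)<.014)&(q[:,0]>.03)&(q[:,0]<.07)&(q[:,2]>.085)&(q[:,2]<.13);print(n,"ball",q[s].min(0).round(3),q[s].max(0).round(3))
    for t in("roll_a","jam_jar","mug","boule"):
        for r in ctrl.trace(t,n)[:2]: print(t,round(r["conf"],2),np.nanmedian(P[r["region"]],0).round(3))
E
```

```text
(array([-2.336, -5.615,  4.03 ]), array([-0.1396,  0.3073,  0.2936])) [-0.3 -1.   0.2]
top 1131 loaf top y [-0.008  0.147] x [-0.033  0.034]
  col -0.03 max gap 0.0131 at 0.042
  col -0.01 max gap 0.016 at 0.041
  col 0.01 max gap 0.0134 at 0.042
side 874 loaf top y [-0.006  0.154] x [-0.031  0.035]
  col -0.03 max gap 0.0135 at 0.07
  col -0.01 max gap 0.0139 at 0.067
  col 0.01 max gap 0.0171 at 0.066
top ball [0.03  0.039 0.098] [0.054 0.062 0.116]
roll_a 0.95 [ 0.572 -0.349  0.041]
roll_a 0.67 [ 0.449 -0.078  0.04 ]
jam_jar 0.77 [ 0.449 -0.171  0.084]
mug 0.88 [0.652 0.191 0.041]
boule 0.7 [0.498 0.203 0.064]
side ball [0.03  0.039 0.091] [0.055 0.059 0.113]
roll_a 0.89 [ 0.445 -0.091  0.037]
roll_a 0.88 [ 0.564 -0.362  0.039]
jam_jar 0.98 [ 0.445 -0.188  0.062]
mug 0.65 [ 0.738 -0.145  0.012]
mug 0.63 [0.638 0.175 0.06 ]
boule 0.66 [0.485 0.208 0.057]
```

View pics/side9.png

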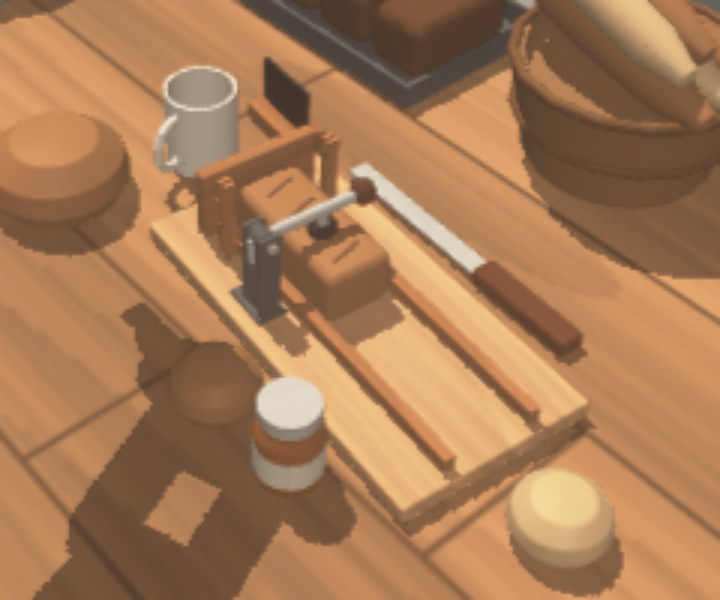

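View pics/top9.png

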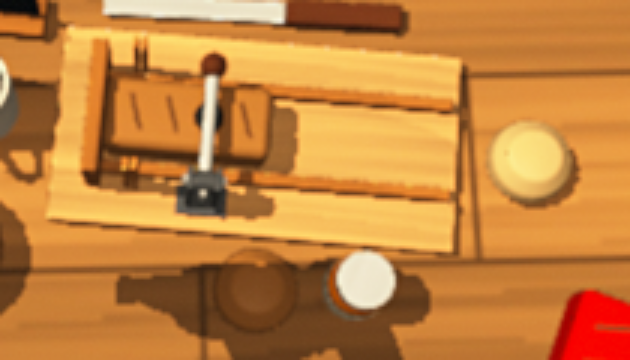

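```bash
python3 -c "
from cell import ctrl
print(ctrl.close_job())"
```

```text
the job is handed in; nothing more can be done
None
```

The loaf is against the end stop with the hold-down lever snapped over onto it. I handed the job in at about 15 s of the 45 s allowed; it reports no verdict.

- **Loaf:** I pushed it about 83 mm along the channel with shut fingers until the stop pushed back with 15.6 N. In the last pictures it lay straight, spanning about −8 to +150 mm along the board's y, flush with the stop.
- **Lever:** I then pushed the ball over centre, with the wrist force about 9 N at first contact. The lever now lies level, with the ball's centre at a height of about 101 mm and the pad down on the loaf.
- **Clear of everything:** The arm is about 0.18 m above the nearest things and touches nothing. Roll_a, roll_b, the jar and the mug measure where they were at the start. The knife and price block I only compared by eye, and they look unmoved.

**Checks that were weak or disagreed:**
- **Pad force:** I could not measure it directly; I judged it from the level lever and the visible contact.
- **Side-view gaps:** The side camera showed gaps of up to 18 mm in some strips of the loaf. I put these down to the lever hiding part of it.
- **Boule:** The last top-view reading was about 29 mm off in y, with the arm over it. The side view put it within about 1 mm of where it started.
- **Mug:** One low-confidence mug detection was really the bread knife.

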